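# Put the wax stick away in its sliding-lid box

## Robot

A 7-joint arm with a two-finger parallel gripper is mounted at the origin on a cart in front of the work surface, level with it; the furniture and walls round the work are solid. World frame = base frame: x ahead of the robot, y to its left, z up, the work surface at z = 0. Lengths are in m, angles in degrees, forces in N, time in s.
With the tool pointing down it reaches from about 0.425 to 0.875 m from the base axis. Payload 4.7 kg.
Tool frame: the origin (TCP) lies between the finger pads; the fingertips stand 8 mm ahead of it and the grasp point (between the pads) lies 11 mm behind it (env.tip_extent is the distance from the TCP to the fingertips, in m); z points along the fingers, y is the line along which they close (so a half turn about z gives the same grasp; the last joint's range is limited). The gripper opens to 87 mm and grips with 3 to 60 N. Pads are 19 mm wide; open, the fingers measure 117 mm over their backs; the gripper's body (75 mm by 190 mm) begins 51 mm behind the grasp point.
Start: joints at [64.463, 18.392, -4.016, 83.108, 1.295, 78.541, -3.26], TCP at [0.288, -0.583, 0.231] pointing down, gripper open.
Joint ranges: [-163.93, 163.93], [-17.29, 119.83], [-79.2, 71.16], [3.27, 140.29], [-89.18, 269.18], [5.43, 117.66], [-154.24, 154.24]. Speed limits (degrees/s): [147.25, 147.25, 180, 180, 180, 180, 180].

## Interface

Orientations are given as [roll, pitch, yaw] about the fixed x, y, z axes, in that order (R = Rz(yaw) Ry(pitch) Rx(roll)).
In Python, from cell import sensors, vision, workorder, env gives the robot as it stands.
- The arm moves only by the tool drive_tool, never from a script. Its argument "moves" is a list of rows, each an object of numbers: "x", "y", "z": the shift along the tool's x, y, z in mm; "rx", "ry", "rz": the turn, a rotation vector about the tool's x, y, z in rad; "fingers": the closure, from -1 (fully open) to 1 (shut). In form: [{"x": .., "y": .., "z": .., "rx": .., "ry": .., "rz": .., "fingers": ..}, ...]. A call has 1 to 20 rows; each row is the pose to reach, as a shift and turn from the pose commanded when the call began, along the tool's axes at that moment; what a row does not reach only later rows make up. A row lasts 1/8 s, in which the tool goes at most 62.5 mm and 10.7 degrees, less where a joint would pass 70% of its speed; a pose out of reach is approached as far as the arm can. A call with a gripper value outside its range is refused whole. The fingers move at their own pace and stop on an object; "force" is the grip in N (left out, the last holds). Time passes only in rows, so rows that repeat a pose let the fingers close. It gives the time, the measured TCP pose, the force, the opening and the grip force at its end, in the units of the state.
- sensors.get_obs(): the state, without advancing time (a new reading comes with each control period).
- vision.read_camera(name): name is "side" or "top"; returns a dict with "image" (420x560x3 uint8, red, green, blue), "fx", "fy", "cx", "cy" (pixels), "R" (3x3) and "t" (3): a world point X has camera coordinates R X + t. Camera axes: x right, y down, z forward; pixel columns grow to the right and rows downward; lengths in m; the calibration is good to about 2 mm. A picture is of the moment at which its call begins. There is no depth.
- workorder.sign_off(): hands the job in; it is judged then, once.
The state is a dict: "time_s": time; "qpos": joint angles; "joint_velocities": joint speeds; "effort": joint torques, N m; "tool_pos": TCP position; "tool_rot": TCP orientation; "force": force on the tool from outside, world axes, zero at the start; "wrist_torque": the same for the moment, N m; "grip_width": finger opening in m; "grasp_force": force on a finger pad.
Only numpy, scipy, OpenCV 4.12 (cv2) and the standard library are available. Lean on these libraries where they do the work, as an engineer would, in place of code of your own. Each camera call takes 0.05 s, during which the arm holds its last target. There are 200 camera calls.

## Task

The wax-resist sticks are kept in the wooden box with the sliding lid, so that clay dust does not get on them. Press shut fingertips flat on the thin lid, which cannot be gripped, and draw it back towards you by friction until it is fully open; lay the wax stick that is out on the bench flat in the box beside the two in there, and slide the lid fully shut again. Press just hard enough to move the lid, as it splits under about two kilograms of push, do not shift or tip the box, and leave the other things on the bench alone.

Things in the scene. Friction and masses are not known exactly. Their poses are not given: they have to be found in the camera images.
- wax_box: Loose wooden box, 0.75 kg, 170 mm long (its x), 124 mm wide (its y), 51 mm high. Origin: centre of its underside, z up. Far wall at +x; the low front wall (36 mm), over which the lid slides out, at -x (towards the robot). Walls 8 mm, floor 6 mm thick: inside 154 x 108 mm. Lips 4 mm wide at the top of the side and far walls cover the lid's edges. Pushed sideways without being held down, it slides.
- wax_lid (a joint): How far the thin flat lid (160 x 107 x 4 mm; shut: x = -85 to +75 mm of wax_box) is drawn back along -x of wax_box: 0 m = shut, 0.110 m = open, against its stop. It stays where left and takes about 6.5 N along the slide to move; a fingertip slips on it below about 10 N of press. Open, it still covers x = -85 to -35 mm of the box; the rest overhangs in front, where pressing tips the box.
- box_floor (a point): Point on the inner floor of the box, in its empty -y half, clear for the wax stick to lie on along the box's x: 22 mm to +x, 14 mm to -y of and 6 mm above the origin of wax_box; axes as wax_box. The box is open here once the lid is fully back.
- wax_stick: Yellow wax stick lying flat on the open bench, the one to be put away: 62 mm long (its y), 11 mm wide (its x), 10 mm high, 12 g. Origin: centre of its underside, z up.
- spare_stick_0: A wax stick of the same make, already in the box, lying along its x against its +y side wall, under the lid. Origin: centre of its underside; its y is its long axis.
- spare_stick_1: A wax stick of the same make, already in the box beside spare_stick_0, lying along the box's x about 29 mm to +y of its middle line. Origin: centre of its underside; its y is its long axis.
- black_wedge: Bystander: black rubber wedge, 60 x 18 x 9 mm, lying on the bench. Origin: centre of its underside.
- black_pebble: Bystander: black pebble, 33 x 47 x 22 mm, on the bench. Origin: centre of its underside.
- gold_tin: Bystander: little square gold tin with a round cap, 32 x 32 x 28 mm, on the bench. Origin: centre of its underside.
- loop_tool: Bystander: loop tool with a wooden handle, about 160 mm long, on the bench to the right. Origin: centre of its underside.
- needle_tool: Bystander: needle tool with a black handle, about 160 mm long, on the bench to the left near its front edge. Origin: centre of its underside.
- lamp_shade (a point): Fixed: the middle of the lower rim of the black lamp's shade, a cone about 240 mm across that hangs 440 mm above the bench to the right; its arm runs up and back to the left to a post at x = 0.82, y = -0.05. Keep wrist and forearm clear of it.
- lid_pad (a point): Middle of the cork inlay (32 mm along x, 60 mm along y), level with the lid's face near its far end, as the box was made: 43.5 mm to +x of and 44 mm above the origin of wax_box, axes as wax_box. It belongs to the box and does not move with the lid. The lid has since warped: its flat face now rides anywhere from 41 to 47 mm above the origin, level, so its height is found only by touch.

How it is judged:
By the outcome, as a careful person would: the job done as asked, in the order asked, and still so for the second after the job is handed in, with the robot touching nothing.
It also fails if it takes over 72 s, if anything falls off the work surface, if the arm or the gripper's body presses on something with over 40 N, if the wrist force passes 120 N, or if a joint passes its speed limit or range.

## Working session

There is one attempt and no reset: what is moved stays moved. The work goes in short steps, Python scripts to look and compute and a tool call to move; the robot and the scene stay as the last step left them, time stands still between calls to the robot, and variables do not carry over. Pictures are saved under pics/ and viewed, at most 11 in all, crops included, and the job is handed in when it is done.

Besides the shell and the picture viewer there is one more tool, called by a JSON object that holds its "op" and its "data". drive_tool: Moves the arm, as the interface text tells. Its arguments: {"type":"object","properties":{"moves":{"type":"array"},"force":{"type":"number"}},"required":["moves"]}

```bash
mkdir -p pics; ls; cat > h.py <<'E'
import numpy as np, cv2
from cell import sensors, vision, workorder, env
from scipy.spatial.transform import Rotation as Ro
def cam(n):
    c=vision.read_camera(n); c['R']=np.array(c['R']);c['t']=np.array(c['t']);return c
def ray(c,u,v,z):
    d=c['R'].T@np.array([(u-c['cx'])/c['fx'],(v-c['cy'])/c['fy'],1]); o=-c['R'].T@c['t']
    return o+d*(z-o[2])/d[2]
def proj(c,X):
    p=c['R']@np.array(X)+c['t']; return np.array([c['fx']*p[0]/p[2]+c['cx'],c['fy']*p[1]/p[2]+c['cy']])
def save(c,f): cv2.imwrite('pics/'+f,c['image'][:,:,::-1])
E
python3 - <<'E'
from h import *
print(sensors.get_obs(),env.tip_extent)
for n in('top','side'):
    c=cam(n);save(c,n+'0.png');print(n,c['fx'],c['cx'],c['cy'],c['R'].round(3),c['t'], -c['R'].T@c['t'])
E
```

```text
pics
{'time_s': 0.0, 'qpos': array([64.46614885, 18.4385087 , -4.01656048, 83.17529118,  1.29435982,
       78.53956554, -3.26178507]), 'joint_velocities': array([-0.00133199, -0.03274612, -0.01868417, -0.17770226, -0.02273704,
        0.04753627,  0.09088529]), 'effort': array([ 7.86731380e-05, -4.91294825e+01, -4.04103007e-01, -3.12531710e+01,
       -6.40001404e-02,  4.37933556e-02,  1.90544711e-04]), 'tool_pos': array([ 0.28815183, -0.58204227,  0.22946446]), 'tool_rot': array([-1.79891846e+02,  4.77376043e-03,  2.63426775e+01]), 'force': array([-0.90090109,  0.92109885, -0.89730789]), 'wrist_torque': array([ 0.00283609,  0.01070336, -0.01495665]), 'grasp_force': 0.0, 'grip_width': 0.08646935200399769} 0.008
top 533.0443516663523 265.61312632827685 207.2094265658794 [[-0.008 -1.     0.025]
 [-0.994  0.006 -0.107]
 [ 0.107 -0.026 -0.994]] [0.04052133 0.55184288 1.60103947] [0.37837317 0.07903218 1.6492688 ]
side 517.8255545525747 278.73919629562454 212.04386231144545 [[ 1.     0.006  0.017]
 [ 0.019 -0.425 -0.905]
 [ 0.002  0.905 -0.425]] [-0.54759778  0.25107595  1.87477089] [ 0.53986    -1.58695433  1.0333419 ]
```

View pics/top0.png

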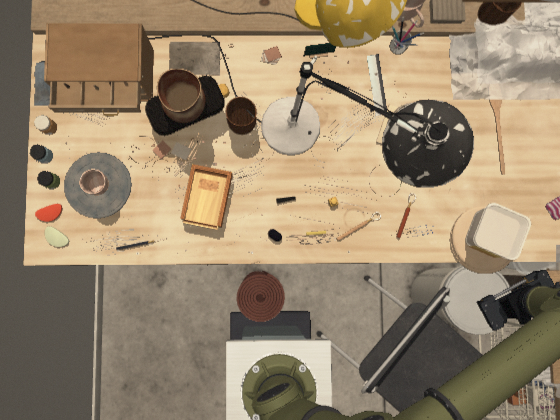

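View pics/side0.png

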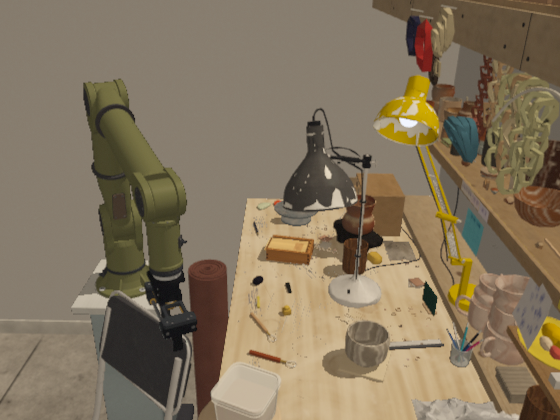

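The top view shows the box at about (207,197), the black wedge at (286,200), the pebble at (275,236), the gold tin at (333,202) and a yellow stick near (318,234). I'll enlarge that area.

```bash
python3 - <<'E'
import cv2
a=cv2.imread('pics/top0.png')[155:260,170:400]
b=cv2.imread('pics/side0.png')[225:360,235:345]
a=cv2.resize(a,None,fx=3.4,fy=3.4,interpolation=cv2.INTER_CUBIC)
cv2.imwrite('pics/ta.png',a)
cv2.imwrite('pics/sb.png',cv2.resize(b,None,fx=4.4,fy=4.4,interpolation=cv2.INTER_CUBIC))
E
```

```text
(no output)
```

View pics/ta.png

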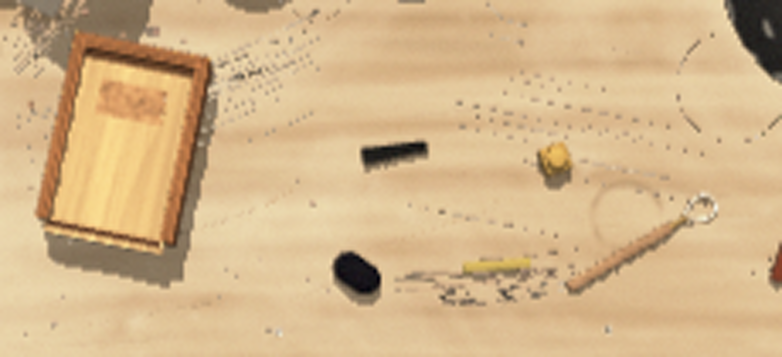

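View pics/sb.png

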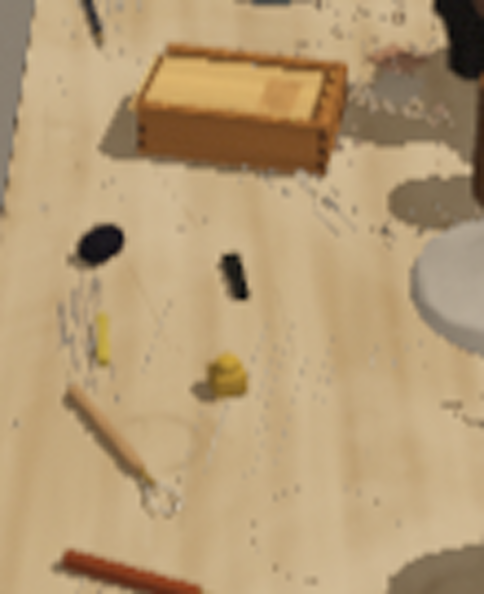

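The crops show the box with its far-left corner at top-view (193.5,164.7), far-right (232.4,171.8), front-left (182,219) and front-right (222,228). The stick lies along the bench y axis at about (316,233).

```bash
cat >> h.py <<'E'
def stick(c,roi,z=0.01):
    x0,y0,x1,y1=roi; im=c['image'][y0:y1,x0:x1].astype(int)
    h=cv2.cvtColor(c['image'],cv2.COLOR_RGB2HSV)[y0:y1,x0:x1]
    m=((h[...,0]>=23)&(h[...,0]<36)&(h[...,1]>115)).astype(np.uint8)
    n,l,s,ce=cv2.connectedComponentsWithStats(m); k=1+s[1:,4].argmax()
    v,u=np.nonzero(l==k); P=np.array([ray(c,a+x0,b+y0,z)[:2] for a,b in zip(u,v)])
    r=cv2.minAreaRect((P*1000).astype(np.float32)); return s[k],ce[k]+[x0,y0],P.mean(0),r
E
python3 - <<'E'
from h import *
ct=cam('top');cs=cam('side')
print('stick',stick(ct,(300,225,335,245)),stick(cs,(250,285,270,320)))
h=cv2.cvtColor(ct['image'],cv2.COLOR_RGB2HSV)
print('hsv wall',h[195,186],h[180,230],'lid',h[205,205],'bench',h[195,250], 'shadow',h[234,210])
m=(h[...,0]<=14)&(h[...,1]>120)&(h[...,2]>60); m[:160]=0;m[240:]=0;m[:,:178]=0;m[:,240:]=0
v,u=np.nonzero(m)
P=np.array([ray(ct,a,b,0.051)[:2] for a,b in zip(u,v)])
r=cv2.minAreaRect((P*1000).astype(np.float32));print(len(u),r,cv2.boxPoints(r))
for p in [(193.5,164.7),(232.4,171.8),(182,218.8),(222,228)]: print(ray(ct,*p,0.051))
for p in [(167,44),(347,64),(137,97),(318,113)]: print('s',ray(cs,p[0]/4.4+235,p[1]/4.4+225,0.051))
for p in [(316,233)]: print(ray(ct,*p,0.01))
for p in [(102,340)]: print(ray(cs,p[0]/4.4+235,p[1]/4.4+225,0.01))
for n,p,q in [('wedge',(394,153),(235,276)),('peb',(357,273),(100,245)),('tin',(555,160),(227,378)),('loopnear',(572,288),(75,392))]:
  print(n,ray(ct,p[0]/3.4+170,p[1]/3.4+155,0.012),ray(cs,q[0]/4.4+235,q[1]/4.4+225,0.012))
E
```

```text
Traceback (most recent call last):
  File "h.py", line 16, in stick
    n,l,s,ce=cv2.connectedComponentsWithStats(m); k=1+s[1:,4].argmax()
                                                      ~~~~~~~~~~~~~~^^
ValueError: attempt to get argmax of an empty sequence
```

```bash
python3 - <<'E'
from h import *
ct=cam('top');cs=cam('side')
h=cv2.cvtColor(ct['image'],cv2.COLOR_RGB2HSV)
print('stick',h[231:236,316].tolist(),cv2.cvtColor(cs['image'],cv2.COLOR_RGB2HSV)[302,255:262].tolist())
print('hsv wall',h[195,186],h[180,230],'lid',h[205,205],'bench',h[195,250],h[228,316], 'shadow',h[234,210])
m=(h[...,0]<=14)&(h[...,1]>120)&(h[...,2]>60); m[:160]=0;m[240:]=0;m[:,:178]=0;m[:,240:]=0
v,u=np.nonzero(m)
P=np.array([ray(ct,a,b,0.051)[:2] for a,b in zip(u,v)])
r=cv2.minAreaRect((P*1000).astype(np.float32));print(len(u),r,cv2.boxPoints(r))
for p in [(193.5,164.7),(232.4,171.8),(182,218.8),(222,228)]: print(ray(ct,*p,0.051))
for p in [(167,44),(347,64),(137,97),(318,113)]: print('s',ray(cs,p[0]/4.4+235,p[1]/4.4+225,0.051))
for p in [(316,233)]: print(ray(ct,*p,0.01))
for p in [(102,340)]: print(ray(cs,p[0]/4.4+235,p[1]/4.4+225,0.01))
for n,p,q in [('wedge',(394,153),(235,276)),('peb',(357,273),(100,245)),('tin',(555,160),(227,378)),('loopnear',(572,288),(75,392))]:
  print(n,ray(ct,p[0]/3.4+170,p[1]/3.4+155,0.012),ray(cs,q[0]/4.4+235,q[1]/4.4+225,0.012))
E
```

```text
stick [[18, 103, 196], [21, 142, 219], [22, 141, 195], [20, 128, 153], [17, 82, 164]] [[17, 73, 144], [18, 68, 147], [23, 142, 178], [24, 165, 192], [22, 137, 198], [19, 98, 196], [18, 92, 195]]
hsv wall [ 13 154 187] [ 13 165  91] lid [ 20 113 244] bench [ 17  93 216] [ 17  94 216] shadow [ 18  84 130]
859 ((586.0602416992188, 216.02322387695312), (127.05130004882812, 174.2812957763672), 78.28733825683594) [[487.8381  171.5102 ]
 [658.49054 136.13043]
 [684.28235 260.53625]
 [513.62994 295.91602]]
[0.68063155 0.25484943 0.051     ]
[0.65835695 0.13708721 0.051     ]
[0.51623879 0.2882247  0.051     ]
[0.4878189  0.16852193 0.051     ]
s [0.52136644 0.28480087 0.051     ]
s [0.68644566 0.25205947 0.051     ]
s [0.49646439 0.18277933 0.051     ]
s [0.65593375 0.15995835 0.051     ]
[ 0.47324507 -0.11869748  0.01      ]
[ 0.47868587 -0.12898866  0.01      ]
wedge [ 0.57604477 -0.02680315  0.012     ] [ 0.58200119 -0.0401512   0.012     ]
peb [0.4669463  0.00805492 0.012     ] [0.47148996 0.00193014 0.012     ]
tin [ 0.56882549 -0.17386707  0.012     ] [ 0.57455904 -0.17777557  0.012     ]
loopnear [ 0.45198709 -0.18675808  0.012     ] [ 0.46160033 -0.19861213  0.012     ]
```

```bash
sed -i 's/>=23)&(h\[...,0\]<36)&(h\[...,1\]>115/>=20)\&(h[...,0]<36)\&(h[...,1]>122/' h.py; python3 - <<'E'
from h import *
ct=cam('top');cs=cam('side')
print('stick',stick(ct,(300,225,335,245)),stick(cs,(250,285,270,320)))
S=cv2.cvtColor(ct['image'],cv2.COLOR_RGB2HSV)[...,1].astype(float)
def cross(a,th): # first rise through th
    for i in range(len(a)-1):
        if a[i]<th<=a[i+1]: return i+(th-a[i])/(a[i+1]-a[i])
def line(pts):
    P=np.array([ray(ct,*p,0.051)[:2]*1000 for p in pts if p is not None],np.float32)
    l=cv2.fitLine(P,cv2.DIST_HUBER,0,.01,.01).ravel();return len(P),l
L=[(172+c,v) for v in range(172,214) if (c:=cross(S[v,172:205],125)) is not None]
F=[(u,158+c) for u in range(198,229) if (c:=cross(S[158:178,u],125)) is not None]
Rr=[(245-c,v) for v in range(178,222) if (c:=cross(S[v,245:205:-1],125)) is not None]
ls=[]
for X in(L,F,Rr):
    n,l=line(X);ls.append(l);print(n,l,np.degrees(np.arctan2(l[1],l[0])))
a,b=ls[:2]
s=np.linalg.solve(np.array([a[:2],-b[:2]]).T,b[2:]-a[2:]);print('far left corner',a[2:]+s[0]*a[:2])
print('lamp',ray(ct,428,142,.5))
E
```

```text
stick (array([ 6,  6, 20,  4, 55], dtype=int32), array([315.58181818, 232.61818182]), array([ 0.47443348, -0.11743212]), ((474.2117614746094, -117.2425765991211), (8.280659675598145, 59.427040100097656), 3.9957942962646484)) (array([ 7, 11,  3, 12, 35], dtype=int32), array([257.97142857, 301.65714286]), array([ 0.47781065, -0.12522998]), ((477.9014892578125, -123.97808837890625), (6.879533290863037, 64.35250091552734), 2.5460944175720215))
42 [ 9.7984076e-01 -1.9978012e-01  5.9581165e+02  2.7830402e+02] -11.524101
31 [2.1296784e-01 9.7705919e-01 6.6979449e+02 1.9340831e+02] 77.70367
44 [ 9.7978449e-01 -2.0005573e-01  5.7391046e+02  1.5436801e+02] -11.540218
far left corner [684.36365 260.2491 ]
lamp [ 0.64486041 -0.31212023  0.5       ]
```

```bash
cat >> h.py <<'E'
def d(x,y,z,yaw,base=None):
    o=sensors.get_obs(); p=np.array(o['tool_pos'])*1000; R=Ro.from_euler('xyz',o['tool_rot'],degrees=True)
    if base is not None: p,R=np.array(base[:3]),Ro.from_euler('xyz',[180,0,base[3]],degrees=True)
    T=Ro.from_euler('xyz',[180,0,yaw],degrees=True)
    print('row',R.inv().apply(np.array([x,y,z])-p).round(1),(R.inv()*T).as_rotvec().round(3))
BY=-11.65; BC=np.array([588.5,216.9])
def box(bx,by): c,s=np.cos(np.radians(BY)),np.sin(np.radians(BY)); return BC+[c*bx-s*by,s*bx+c*by]
def st():
    o=sensors.get_obs(); print({k:np.round(o[k],4).tolist() for k in('time_s','tool_pos','tool_rot','force','qpos','grip_width','grasp_force')})
E
python3 -c "
from h import *
b=[288,-583,231,26.34]
print(box(46,0));d(450,-50,220,100,b);d(*box(46,0),150,180+BY,b)"
```

```text
[633.55237254 207.61109648]
row [ 381.7 -405.8   11. ] [ 0.     0.    -1.286]
row [ 660.5 -555.2   81. ] [ 0.     0.    -2.479]
```

{"op": "drive_tool", "data": {"moves": [{"x": 381.7,"y": -405.8,"z": 11,"rz": -1.286,"fingers": 1},{"x": 381.7,"y": -405.8,"z": 11,"rz": -1.286,"fingers": 1},{"x": 381.7,"y": -405.8,"z": 11,"rz": -1.286,"fingers": 1},{"x": 381.7,"y": -405.8,"z": 11,"rz": -1.286,"fingers": 1},{"x": 381.7,"y": -405.8,"z": 11,"rz": -1.286,"fingers": 1},{"x": 381.7,"y": -405.8,"z": 11,"rz": -1.286,"fingers": 1},{"x": 381.7,"y": -405.8,"z": 11,"rz": -1.286,"fingers": 1},{"x": 381.7,"y": -405.8,"z": 11,"rz": -1.286,"fingers": 1},{"x": 381.7,"y": -405.8,"z": 11,"rz": -1.286,"fingers": 1},{"x": 660.5,"y": -555.2,"z": 81,"rz": -2.479,"fingers": 1},{"x": 660.5,"y": -555.2,"z": 81,"rz": -2.479,"fingers": 1},{"x": 660.5,"y": -555.2,"z": 81,"rz": -2.479,"fingers": 1},{"x": 660.5,"y": -555.2,"z": 81,"rz": -2.479,"fingers": 1},{"x": 660.5,"y": -555.2,"z": 81,"rz": -2.479,"fingers": 1},{"x": 660.5,"y": -555.2,"z": 81,"rz": -2.479,"fingers": 1},{"x": 660.5,"y": -555.2,"z": 81,"rz": -2.479,"fingers": 1},{"x": 660.5,"y": -555.2,"z": 81,"rz": -2.479,"fingers": 1},{"x": 660.5,"y": -555.2,"z": 81,"rz": -2.479,"fingers": 1}], "force": 20}}

```text
invalid input at $.moves[0]: expected keys x, y, z, rx, ry, rz, fingers
```

```bash
python3 -c "
from h import *
st()"
```

```text
{'time_s': 0.4, 'tool_pos': [0.2884, -0.5825, 0.2304], 'tool_rot': [-179.9869, 0.0042, 26.3449], 'force': [-0.2063, 0.5553, -0.3338], 'qpos': [64.4626, 18.3993, -4.0148, 83.1182, 1.2957, 78.5408, -3.2604], 'grip_width': 0.0873, 'grasp_force': 0.0}
```

All keys needed in every row.

{"op": "drive_tool", "data": {"moves": [{"x": 381.7,"y": -405.8,"z": 11,"rx": 0,"ry": 0,"rz": -1.286,"fingers": 1},{"x": 381.7,"y": -405.8,"z": 11,"rx": 0,"ry": 0,"rz": -1.286,"fingers": 1},{"x": 381.7,"y": -405.8,"z": 11,"rx": 0,"ry": 0,"rz": -1.286,"fingers": 1},{"x": 381.7,"y": -405.8,"z": 11,"rx": 0,"ry": 0,"rz": -1.286,"fingers": 1},{"x": 381.7,"y": -405.8,"z": 11,"rx": 0,"ry": 0,"rz": -1.286,"fingers": 1},{"x": 381.7,"y": -405.8,"z": 11,"rx": 0,"ry": 0,"rz": -1.286,"fingers": 1},{"x": 381.7,"y": -405.8,"z": 11,"rx": 0,"ry": 0,"rz": -1.286,"fingers": 1},{"x": 381.7,"y": -405.8,"z": 11,"rx": 0,"ry": 0,"rz": -1.286,"fingers": 1},{"x": 381.7,"y": -405.8,"z": 11,"rx": 0,"ry": 0,"rz": -1.286,"fingers": 1},{"x": 660.5,"y": -555.2,"z": 81,"rx": 0,"ry": 0,"rz": -2.479,"fingers": 1},{"x": 660.5,"y": -555.2,"z": 81,"rx": 0,"ry": 0,"rz": -2.479,"fingers": 1},{"x": 660.5,"y": -555.2,"z": 81,"rx": 0,"ry": 0,"rz": -2.479,"fingers": 1},{"x": 660.5,"y": -555.2,"z": 81,"rx": 0,"ry": 0,"rz": -2.479,"fingers": 1},{"x": 660.5,"y": -555.2,"z": 81,"rx": 0,"ry": 0,"rz": -2.479,"fingers": 1},{"x": 660.5,"y": -555.2,"z": 81,"rx": 0,"ry": 0,"rz": -2.479,"fingers": 1},{"x": 660.5,"y": -555.2,"z": 81,"rx": 0,"ry": 0,"rz": -2.479,"fingers": 1},{"x": 660.5,"y": -555.2,"z": 81,"rx": 0,"ry": 0,"rz": -2.479,"fingers": 1},{"x": 660.5,"y": -555.2,"z": 81,"rx": 0,"ry": 0,"rz": -2.479,"fingers": 1}], "force": 20}}

```text
time_s: 2.65
tool_pos: [0.6341, 0.2076, 0.1497]
tool_rot: [-180.0, 0.0, 168.3]
force: [-0.7, 0.2, 0.1]
grip_width: 0.0008
grasp_force: 0.0
```

```bash
python3 -c "
from h import *
st();d(*box(46,0),150,180+BY);d(*box(46,0),70,180+BY)
for n in('top','side'):
  c=cam(n);save(c,n+'1.png');u,v=proj(c,np.array(sensors.get_obs()['tool_pos'])-[0,0,.008]).round().astype(int);print(u,v)
  a=c['image'][v-50:v+50,u-50:u+50,::-1].copy();a[50,50]=(0,0,255)
  globals()[n]=cv2.resize(a,(390,390),interpolation=cv2.INTER_NEAREST)
cv2.imwrite('pics/c1.png',np.hstack([top,side]))"
```

```text
{'time_s': 2.65, 'tool_pos': [0.6341, 0.2076, 0.1497], 'tool_rot': [-179.9799, 0.0222, 168.2732], 'force': [-0.6717, 0.2049, 0.0785], 'qpos': [15.5732, 31.6891, -50.2523, 84.9113, 24.7503, 74.9844, 41.3798], 'grip_width': 0.0008, 'grasp_force': 0.0}
row [ 0.5 -0.1 -0.3] [-0.     0.    -0.001]
row [ 0.5 -0.1 79.7] [-0.     0.    -0.001]
207 175
302 224
```

View pics/c1.png

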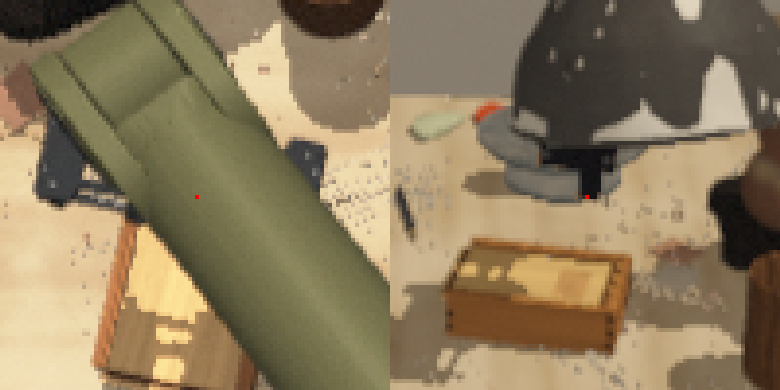

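Side view: the fingertips are within a pixel of the predicted point, at crop (590,198) against (587,196), so the calibration holds. Now I'll descend slowly.

{"op": "drive_tool", "data": {"moves": [{"x": 0.5,"y": 0,"z": 40,"rx": 0,"ry": 0,"rz": 0,"fingers": 1},{"x": 0.5,"y": 0,"z": 75,"rx": 0,"ry": 0,"rz": 0,"fingers": 1},{"x": 0.5,"y": 0,"z": 90,"rx": 0,"ry": 0,"rz": 0,"fingers": 1},{"x": 0.5,"y": 0,"z": 92,"rx": 0,"ry": 0,"rz": 0,"fingers": 1},{"x": 0.5,"y": 0,"z": 92,"rx": 0,"ry": 0,"rz": 0,"fingers": 1},{"x": 0.5,"y": 0,"z": 92,"rx": 0,"ry": 0,"rz": 0,"fingers": 1}]}}

```text
time_s: 3.5
tool_pos: [0.6343, 0.2087, 0.0591]
tool_rot: [179.9, 0.1, 168.4]
force: [0.8, -0.2, -0.0]
grip_width: 0.0004
grasp_force: 0.0
```

{"op": "drive_tool", "data": {"moves": [{"x": 0,"y": 0,"z": 0.5,"rx": 0,"ry": 0,"rz": 0,"fingers": 1},{"x": 0,"y": 0,"z": 1,"rx": 0,"ry": 0,"rz": 0,"fingers": 1},{"x": 0,"y": 0,"z": 1.5,"rx": 0,"ry": 0,"rz": 0,"fingers": 1},{"x": 0,"y": 0,"z": 2,"rx": 0,"ry": 0,"rz": 0,"fingers": 1},{"x": 0,"y": 0,"z": 2,"rx": 0,"ry": 0,"rz": 0,"fingers": 1}]}}

```text
time_s: 4.12
tool_pos: [0.6334, 0.2082, 0.0554]
tool_rot: [-180.0, -0.0, 168.4]
force: [-0.8, 0.5, -0.8]
grip_width: 0.0004
grasp_force: 0.0
```

{"op": "drive_tool", "data": {"moves": [{"x": 0,"y": 0,"z": 0.5,"rx": 0,"ry": 0,"rz": 0,"fingers": 1},{"x": 0,"y": 0,"z": 1,"rx": 0,"ry": 0,"rz": 0,"fingers": 1},{"x": 0,"y": 0,"z": 1,"rx": 0,"ry": 0,"rz": 0,"fingers": 1}]}}

```text
time_s: 4.5
tool_pos: [0.6334, 0.2082, 0.0544]
tool_rot: [-180.0, -0.0, 168.4]
force: [1.2, -1.2, -0.6]
grip_width: 0.0002
grasp_force: 0.0
```

{"op": "drive_tool", "data": {"moves": [{"x": 0,"y": 0,"z": 0.5,"rx": 0,"ry": 0,"rz": 0,"fingers": 1},{"x": 0,"y": 0,"z": 0.5,"rx": 0,"ry": 0,"rz": 0,"fingers": 1}]}}

```text
time_s: 4.75
tool_pos: [0.6334, 0.2082, 0.054]
tool_rot: [-180.0, -0.0, 168.4]
force: [0.6, -0.3, -0.6]
grip_width: 0.0003
grasp_force: 0.0
```

{"op": "drive_tool", "data": {"moves": [{"x": 0,"y": 0,"z": 0.5,"rx": 0,"ry": 0,"rz": 0,"fingers": 1},{"x": 0,"y": 0,"z": 0.5,"rx": 0,"ry": 0,"rz": 0,"fingers": 1}]}}

```text
time_s: 5.0
tool_pos: [0.6334, 0.2082, 0.0535]
tool_rot: [-180.0, -0.0, 168.4]
force: [-0.5, 0.2, 0.6]
grip_width: 0.0008
grasp_force: 0.0
```

{"op": "drive_tool", "data": {"moves": [{"x": 0,"y": 0,"z": 0.5,"rx": 0,"ry": 0,"rz": 0,"fingers": 1},{"x": 0,"y": 0,"z": 0.5,"rx": 0,"ry": 0,"rz": 0,"fingers": 1}]}}

```text
time_s: 5.25
tool_pos: [0.6334, 0.2082, 0.0529]
tool_rot: [-180.0, -0.0, 168.4]
force: [-0.7, 0.4, -0.8]
grip_width: 0.0005
grasp_force: 0.0
```

{"op": "drive_tool", "data": {"moves": [{"x": 0,"y": 0,"z": 0.5,"rx": 0,"ry": 0,"rz": 0,"fingers": 1},{"x": 0,"y": 0,"z": 0.5,"rx": 0,"ry": 0,"rz": 0,"fingers": 1}]}}

```text
time_s: 5.5
tool_pos: [0.6334, 0.2082, 0.0525]
tool_rot: [-180.0, -0.0, 168.4]
force: [-0.0, -0.1, -0.1]
grip_width: 0.0003
grasp_force: 0.0
```

{"op": "drive_tool", "data": {"moves": [{"x": 0,"y": 0,"z": 0.5,"rx": 0,"ry": 0,"rz": 0,"fingers": 1},{"x": 0,"y": 0,"z": 0.5,"rx": 0,"ry": 0,"rz": 0,"fingers": 1}]}}

```text
time_s: 5.75
tool_pos: [0.6334, 0.2082, 0.052]
tool_rot: [-180.0, -0.0, 168.4]
force: [0.3, -0.4, -0.4]
grip_width: 0.0005
grasp_force: 0.0
```

{"op": "drive_tool", "data": {"moves": [{"x": 0,"y": 0,"z": 0.5,"rx": 0,"ry": 0,"rz": 0,"fingers": 1},{"x": 0,"y": 0,"z": 0.5,"rx": 0,"ry": 0,"rz": 0,"fingers": 1}]}}

```text
time_s: 6.0
tool_pos: [0.6334, 0.2082, 0.0515]
tool_rot: [-180.0, -0.0, 168.4]
force: [-0.5, -0.5, -0.3]
grip_width: 0.0006
grasp_force: 0.0
```

{"op": "drive_tool", "data": {"moves": [{"x": 0,"y": 0,"z": 0.5,"rx": 0,"ry": 0,"rz": 0,"fingers": 1},{"x": 0,"y": 0,"z": 0.5,"rx": 0,"ry": 0,"rz": 0,"fingers": 1}]}}

```text
time_s: 6.25
tool_pos: [0.6334, 0.2082, 0.0509]
tool_rot: [-180.0, -0.0, 168.4]
force: [-0.8, 0.2, 0.8]
grip_width: 0.0003
grasp_force: 0.0
```

{"op": "drive_tool", "data": {"moves": [{"x": 0,"y": 0,"z": 0.5,"rx": 0,"ry": 0,"rz": 0,"fingers": 1},{"x": 0,"y": 0,"z": 0.5,"rx": 0,"ry": 0,"rz": 0,"fingers": 1}]}}

```text
time_s: 6.5
tool_pos: [0.6335, 0.2082, 0.0506]
tool_rot: [-180.0, 0.0, 168.4]
force: [0.3, -1.3, 0.5]
grip_width: 0.0006
grasp_force: 0.3
```

{"op": "drive_tool", "data": {"moves": [{"x": 0,"y": 0,"z": 0.4,"rx": 0,"ry": 0,"rz": 0,"fingers": 1},{"x": 0,"y": 0,"z": 0.4,"rx": 0,"ry": 0,"rz": 0,"fingers": 1}]}}

```text
time_s: 6.75
tool_pos: [0.6335, 0.2083, 0.0505]
tool_rot: [-180.0, 0.0, 168.4]
force: [-0.7, -1.1, 3.4]
grip_width: 0.0004
grasp_force: 1.7
```

{"op": "drive_tool", "data": {"moves": [{"x": 0,"y": 0,"z": 0.2,"rx": 0,"ry": 0,"rz": 0,"fingers": 1},{"x": 0,"y": 0,"z": 0.2,"rx": 0,"ry": 0,"rz": 0,"fingers": 1}]}}

```text
time_s: 7.0
tool_pos: [0.6335, 0.2083, 0.0504]
tool_rot: [-180.0, 0.0, 168.4]
force: [-0.9, -0.4, 5.2]
grip_width: 0.0002
grasp_force: 2.6
```

{"op": "drive_tool", "data": {"moves": [{"x": 0,"y": 0,"z": 0.3,"rx": 0,"ry": 0,"rz": 0,"fingers": 1},{"x": 0,"y": 0,"z": 0.6,"rx": 0,"ry": 0,"rz": 0,"fingers": 1},{"x": 0,"y": 0,"z": 0.6,"rx": 0,"ry": 0,"rz": 0,"fingers": 1}]}}

```text
time_s: 7.38
tool_pos: [0.6336, 0.2083, 0.0503]
tool_rot: [-180.0, 0.0, 168.4]
force: [-2.2, -1.5, 7.8]
grip_width: 0.0004
grasp_force: 3.8
```

{"op": "drive_tool", "data": {"moves": [{"x": 0,"y": 0,"z": 0.3,"rx": 0,"ry": 0,"rz": 0,"fingers": 1},{"x": 0,"y": 0,"z": 0.3,"rx": 0,"ry": 0,"rz": 0,"fingers": 1}]}}

```text
time_s: 7.62
tool_pos: [0.6336, 0.2083, 0.0503]
tool_rot: [-180.0, 0.0, 168.4]
force: [-2.8, -1.5, 9.4]
grip_width: 0.0005
grasp_force: 4.5
```

{"op": "drive_tool", "data": {"moves": [{"x": 0,"y": 0,"z": 0.4,"rx": 0,"ry": 0,"rz": 0,"fingers": 1},{"x": 0,"y": 0,"z": 0.7,"rx": 0,"ry": 0,"rz": 0,"fingers": 1},{"x": 0,"y": 0,"z": 0.7,"rx": 0,"ry": 0,"rz": 0,"fingers": 1}]}}

```text
time_s: 8.0
tool_pos: [0.6337, 0.2084, 0.0502]
tool_rot: [-180.0, 0.1, 168.4]
force: [-3.8, -1.9, 11.7]
grip_width: 0.0006
grasp_force: 5.9
```

{"op": "drive_tool", "data": {"moves": [{"x": 1.5,"y": 0,"z": 0.2,"rx": 0,"ry": 0,"rz": 0,"fingers": 1},{"x": 3,"y": 0,"z": 0.3,"rx": 0,"ry": 0,"rz": 0,"fingers": 1},{"x": 4.5,"y": 0,"z": 0.3,"rx": 0,"ry": 0,"rz": 0,"fingers": 1},{"x": 6,"y": 0,"z": 0.3,"rx": 0,"ry": 0,"rz": 0,"fingers": 1}]}}

```text
time_s: 8.5
tool_pos: [0.632, 0.2087, 0.0505]
tool_rot: [179.9, 0.5, 168.3]
force: [5.5, -1.1, 7.1]
grip_width: 0.0001
grasp_force: 3.4
```

```bash
cat > look.py <<'E'
from h import *
import sys
st(); c=cam('side')
a=c['image'][225:285,235:335,::-1]; cv2.imwrite('pics/'+sys.argv[1],cv2.resize(a,None,fx=7,fy=7,interpolation=cv2.INTER_CUBIC))
E
python3 look.py d1.png
```

```text
{'time_s': 8.5, 'tool_pos': [0.632, 0.2087, 0.0505], 'tool_rot': [179.8655, 0.495, 168.2806], 'force': [5.4688, -1.1168, 7.074], 'qpos': [14.0859, 36.3355, -47.4944, 90.7183, 28.9552, 65.357, 38.2918], 'grip_width': 0.0001, 'grasp_force': 3.4248}
```

{"op": "drive_tool", "data": {"moves": [{"x": 0,"y": 0,"z": 0.5,"rx": 0,"ry": 0,"rz": 0,"fingers": 1},{"x": 0,"y": 0,"z": 1,"rx": 0,"ry": 0,"rz": 0,"fingers": 1},{"x": 0,"y": 0,"z": 1.3,"rx": 0,"ry": 0,"rz": 0,"fingers": 1},{"x": 0,"y": 0,"z": 1.3,"rx": 0,"ry": 0,"rz": 0,"fingers": 1}]}}

```text
time_s: 9.05
tool_pos: [0.6319, 0.2088, 0.0502]
tool_rot: [179.9, 0.5, 168.3]
force: [2.1, -3.0, 12.6]
grip_width: 0.0006
grasp_force: 6.4
```

{"op": "drive_tool", "data": {"moves": [{"x": 1.5,"y": 0,"z": 0.2,"rx": 0,"ry": 0,"rz": 0,"fingers": 1},{"x": 3,"y": 0,"z": 0.5,"rx": 0,"ry": 0,"rz": 0,"fingers": 1},{"x": 4.5,"y": 0,"z": 0.8,"rx": 0,"ry": 0,"rz": 0,"fingers": 1},{"x": 6,"y": 0,"z": 0.8,"rx": 0,"ry": 0,"rz": 0,"fingers": 1}]}}

```text
time_s: 9.55
tool_pos: [0.6282, 0.2096, 0.0503]
tool_rot: [179.8, 0.7, 168.2]
force: [7.2, -3.2, 13.0]
grip_width: 0.0003
grasp_force: 6.7
```

{"op": "drive_tool", "data": {"moves": [{"x": 1.5,"y": 0,"z": 0,"rx": 0,"ry": 0,"rz": 0,"fingers": 1},{"x": 3,"y": 0,"z": 0,"rx": 0,"ry": 0,"rz": 0,"fingers": 1},{"x": 5,"y": 0,"z": 0,"rx": 0,"ry": 0,"rz": 0,"fingers": 1},{"x": 7,"y": 0,"z": 0,"rx": 0,"ry": 0,"rz": 0,"fingers": 1},{"x": 9,"y": 0,"z": 0,"rx": 0,"ry": 0,"rz": 0,"fingers": 1}]}}

```text
time_s: 10.18
tool_pos: [0.6194, 0.2113, 0.0503]
tool_rot: [179.8, 0.7, 168.2]
force: [6.2, -2.5, 14.8]
grip_width: 0.0007
grasp_force: 6.9
```

```bash
python3 look.py d2.png
```

```text
{'time_s': 10.175, 'tool_pos': [0.6194, 0.2113, 0.0503], 'tool_rot': [179.8343, 0.7224, 168.2357], 'force': [6.2125, -2.478, 14.7727], 'qpos': [14.4395, 35.096, -47.9785, 92.6681, 28.6374, 64.4325, 37.4915], 'grip_width': 0.0007, 'grasp_force': 6.879}
```

View pics/d2.png

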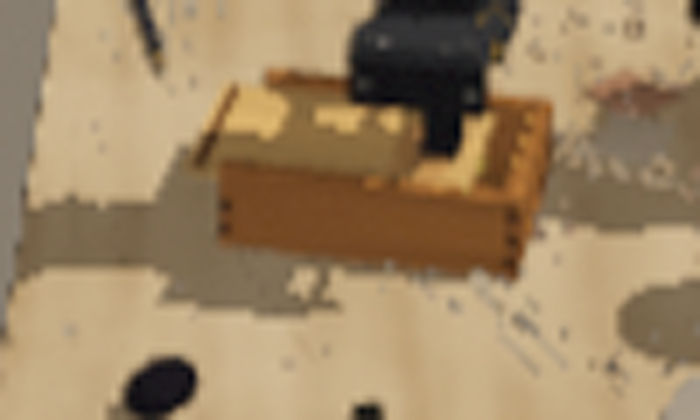

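Side view: the lid's front edge now sticks out past the front wall at crop (195–235,130), and a gap has opened at the far end near (470,160). The box hasn't moved, so I'll carry on.

{"op": "drive_tool", "data": {"moves": [{"x": 2,"y": 0,"z": -0.2,"rx": 0,"ry": 0,"rz": 0,"fingers": 1},{"x": 4.5,"y": 0,"z": -0.2,"rx": 0,"ry": 0,"rz": 0,"fingers": 1},{"x": 7,"y": 0,"z": -0.2,"rx": 0,"ry": 0,"rz": 0,"fingers": 1},{"x": 9.5,"y": 0,"z": -0.2,"rx": 0,"ry": 0,"rz": 0,"fingers": 1},{"x": 12,"y": 0,"z": -0.2,"rx": 0,"ry": 0,"rz": 0,"fingers": 1},{"x": 14.5,"y": 0,"z": -0.2,"rx": 0,"ry": 0,"rz": 0,"fingers": 1},{"x": 17,"y": 0,"z": -0.2,"rx": 0,"ry": 0,"rz": 0,"fingers": 1},{"x": 19.5,"y": 0,"z": -0.2,"rx": 0,"ry": 0,"rz": 0,"fingers": 1}]}}

```text
time_s: 11.22
tool_pos: [0.6002, 0.2153, 0.0503]
tool_rot: [179.8, 0.7, 168.2]
force: [5.3, -3.1, 13.6]
grip_width: 0.0005
grasp_force: 6.8
```

{"op": "drive_tool", "data": {"moves": [{"x": 2.5,"y": 0,"z": 0,"rx": 0,"ry": 0,"rz": 0,"fingers": 1},{"x": 5.5,"y": 0,"z": 0,"rx": 0,"ry": 0,"rz": 0,"fingers": 1},{"x": 8.5,"y": 0,"z": 0,"rx": 0,"ry": 0,"rz": 0,"fingers": 1},{"x": 11.5,"y": 0,"z": 0,"rx": 0,"ry": 0,"rz": 0,"fingers": 1},{"x": 14.5,"y": 0,"z": 0,"rx": 0,"ry": 0,"rz": 0,"fingers": 1},{"x": 17.5,"y": 0,"z": 0,"rx": 0,"ry": 0,"rz": 0,"fingers": 1},{"x": 20.5,"y": 0,"z": 0,"rx": 0,"ry": 0,"rz": 0,"fingers": 1},{"x": 23.5,"y": 0,"z": 0,"rx": 0,"ry": 0,"rz": 0,"fingers": 1},{"x": 26,"y": 0,"z": 0,"rx": 0,"ry": 0,"rz": 0,"fingers": 1}]}}

```text
time_s: 12.35
tool_pos: [0.5748, 0.2205, 0.0502]
tool_rot: [179.9, 0.7, 168.2]
force: [5.6, -3.8, 13.7]
grip_width: 0.0002
grasp_force: 7.2
```

{"op": "drive_tool", "data": {"moves": [{"x": 2.5,"y": 0,"z": 0,"rx": 0,"ry": 0,"rz": 0,"fingers": 1},{"x": 5.5,"y": -0.3,"z": 0,"rx": 0,"ry": 0,"rz": 0,"fingers": 1},{"x": 8.5,"y": -0.5,"z": 0,"rx": 0,"ry": 0,"rz": 0,"fingers": 1},{"x": 11.5,"y": -0.5,"z": 0,"rx": 0,"ry": 0,"rz": 0,"fingers": 1},{"x": 14.5,"y": -0.5,"z": 0,"rx": 0,"ry": 0,"rz": 0,"fingers": 1},{"x": 17.5,"y": -0.5,"z": 0,"rx": 0,"ry": 0,"rz": 0,"fingers": 1},{"x": 20.5,"y": -0.5,"z": 0,"rx": 0,"ry": 0,"rz": 0,"fingers": 1},{"x": 23.5,"y": -0.5,"z": 0,"rx": 0,"ry": 0,"rz": 0,"fingers": 1},{"x": 26.5,"y": -0.5,"z": 0,"rx": 0,"ry": 0,"rz": 0,"fingers": 1},{"x": 29.5,"y": -0.5,"z": 0,"rx": 0,"ry": 0,"rz": 0,"fingers": 1}]}}

```text
time_s: 13.6
tool_pos: [0.5457, 0.2265, 0.05]
tool_rot: [179.8, 0.7, 168.3]
force: [6.0, -3.9, 14.5]
grip_width: 0.0005
grasp_force: 7.2
```

{"op": "drive_tool", "data": {"moves": [{"x": 2,"y": 0,"z": -0.2,"rx": 0,"ry": 0,"rz": 0,"fingers": 1},{"x": 4.5,"y": 0,"z": -0.2,"rx": 0,"ry": 0,"rz": 0,"fingers": 1},{"x": 7,"y": 0,"z": -0.2,"rx": 0,"ry": 0,"rz": 0,"fingers": 1},{"x": 9.5,"y": 0,"z": -0.2,"rx": 0,"ry": 0,"rz": 0,"fingers": 1},{"x": 12,"y": 0,"z": -0.2,"rx": 0,"ry": 0,"rz": 0,"fingers": 1},{"x": 14,"y": 0,"z": -0.2,"rx": 0,"ry": 0,"rz": 0,"fingers": 1},{"x": 16,"y": 0,"z": -0.2,"rx": 0,"ry": 0,"rz": 0,"fingers": 1},{"x": 17,"y": 0,"z": -0.2,"rx": 0,"ry": 0,"rz": 0,"fingers": 1},{"x": 18,"y": 0,"z": -0.2,"rx": 0,"ry": 0,"rz": 0,"fingers": 1}]}}

```text
time_s: 14.72
tool_pos: [0.529, 0.2307, 0.0501]
tool_rot: [179.7, 0.8, 168.3]
force: [7.8, -1.3, 11.7]
grip_width: 0.0006
grasp_force: 5.5
```

{"op": "drive_tool", "data": {"moves": [{"x": 1,"y": 0,"z": 0,"rx": 0,"ry": 0,"rz": 0,"fingers": 1},{"x": 2,"y": 0,"z": 0,"rx": 0,"ry": 0,"rz": 0,"fingers": 1},{"x": 2,"y": 0,"z": 0,"rx": 0,"ry": 0,"rz": 0,"fingers": 1}]}}

```text
time_s: 15.1
tool_pos: [0.5268, 0.2313, 0.05]
tool_rot: [179.7, 0.7, 168.3]
force: [7.9, -2.7, 11.1]
grip_width: 0.0005
grasp_force: 5.6
```

{"op": "drive_tool", "data": {"moves": [{"x": 0,"y": 0,"z": 0.4,"rx": 0,"ry": 0,"rz": 0,"fingers": 1},{"x": 1,"y": 0,"z": 0.5,"rx": 0,"ry": 0,"rz": 0,"fingers": 1},{"x": 2,"y": 0,"z": 0.5,"rx": 0,"ry": 0,"rz": 0,"fingers": 1},{"x": 3,"y": 0,"z": 0.5,"rx": 0,"ry": 0,"rz": 0,"fingers": 1}]}}

```text
time_s: 15.6
tool_pos: [0.5249, 0.2318, 0.05]
tool_rot: [179.7, 0.8, 168.3]
force: [9.1, -1.8, 12.4]
grip_width: 0.0005
grasp_force: 6.1
```

```bash
python3 look.py d3.png
```

```text
{'time_s': 15.6, 'tool_pos': [0.5249, 0.2318, 0.05], 'tool_rot': [179.6772, 0.8275, 168.2518], 'force': [9.1116, -1.7915, 12.3503], 'qpos': [16.5902, 26.7062, -52.1314, 104.6667, 24.6597, 59.7331, 33.1675], 'grip_width': 0.0005, 'grasp_force': 6.1058}
```

View pics/d3.png

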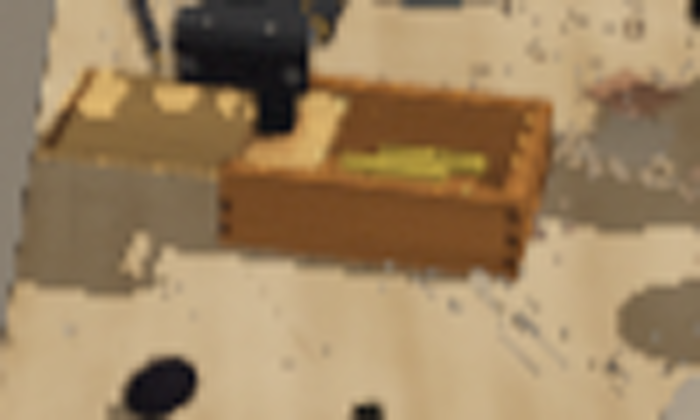

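The lid is fully back: its far edge is at crop (345,100), sticks are visible inside, and the box corners at (222,240) and (518,275) are unchanged. The side force rose to about 9 N, so the lid is at its stop. Lifting off.

{"op": "drive_tool", "data": {"moves": [{"x": 0,"y": 0,"z": -5,"rx": 0,"ry": 0,"rz": 0,"fingers": 1},{"x": 0,"y": 0,"z": -30,"rx": 0,"ry": 0,"rz": 0,"fingers": 1},{"x": 0,"y": 0,"z": -80,"rx": 0,"ry": 0,"rz": 0,"fingers": 0.5},{"x": 0,"y": 0,"z": -80,"rx": 0,"ry": 0,"rz": 0,"fingers": -1},{"x": 0,"y": 0,"z": -80,"rx": 0,"ry": 0,"rz": 0,"fingers": -1}]}}

```text
time_s: 16.27
tool_pos: [0.516, 0.2313, 0.1249]
tool_rot: [-179.9, -0.1, 168.4]
force: [0.3, 0.2, 0.2]
grip_width: 0.0226
grasp_force: 0.0
```

```bash
python3 -c "
from h import *
st();d(475,-119,120,94)"
```

```text
{'time_s': 16.275, 'tool_pos': [0.516, 0.2313, 0.1249], 'tool_rot': [-179.934, -0.0644, 168.3915], 'force': [0.277, 0.202, 0.193], 'qpos': [19.9553, 21.3446, -55.7047, 101.2446, 18.9823, 67.586, 37.0594], 'grip_width': 0.0226, 'grasp_force': 0.0}
row [ -30.3 -351.4    5.3] [-0.002 -0.     1.298]
```

{"op": "drive_tool", "data": {"moves": [{"x": -30.3,"y": -351.4,"z": 5,"rx": 0,"ry": 0,"rz": 1.298,"fingers": -1},{"x": -30.3,"y": -351.4,"z": 5,"rx": 0,"ry": 0,"rz": 1.298,"fingers": -1},{"x": -30.3,"y": -351.4,"z": 5,"rx": 0,"ry": 0,"rz": 1.298,"fingers": -1},{"x": -30.3,"y": -351.4,"z": 5,"rx": 0,"ry": 0,"rz": 1.298,"fingers": -1},{"x": -30.3,"y": -351.4,"z": 5,"rx": 0,"ry": 0,"rz": 1.298,"fingers": -1},{"x": -30.3,"y": -351.4,"z": 5,"rx": 0,"ry": 0,"rz": 1.298,"fingers": -1},{"x": -30.3,"y": -351.4,"z": 5,"rx": 0,"ry": 0,"rz": 1.298,"fingers": -1},{"x": -30.3,"y": -351.4,"z": 5,"rx": 0,"ry": 0,"rz": 1.298,"fingers": -1},{"x": -30.3,"y": -351.4,"z": 5,"rx": 0,"ry": 0,"rz": 1.298,"fingers": -1},{"x": -30.3,"y": -351.4,"z": 5,"rx": 0,"ry": 0,"rz": 1.298,"fingers": -1}]}}

```text
time_s: 17.52
tool_pos: [0.4756, -0.1178, 0.1205]
tool_rot: [-180.0, -0.0, 94.2]
force: [0.6, -0.8, -0.1]
grip_width: 0.0872
grasp_force: 0.0
```

```bash
python3 -c "
from h import *
st();d(475,-119,25,94);d(475,-119,10,94)
c=cam('top');save(c,'top2.png')
S=c['image'];print(stick(cam('side'),(250,285,270,320)))
S2=cv2.imread('pics/top0.png')[:,:,::-1]
df=np.abs(S.astype(int)-S2).sum(2)[160:240,165:245]>90
cv2.imwrite('pics/t2.png',cv2.resize(S[150:250,165:345,::-1],None,fx=4.4,fy=4.4,interpolation=cv2.INTER_CUBIC))
"
```

```text
{'time_s': 17.525, 'tool_pos': [0.4756, -0.1178, 0.1205], 'tool_rot': [-179.9642, -0.0158, 94.1869], 'force': [0.5583, -0.842, -0.1485], 'qpos': [48.2423, 6.5033, -39.1543, 111.9488, 4.5912, 63.1125, 11.3734], 'grip_width': 0.0872, 'grasp_force': 0.0}
row [-1.2 -0.6 95.5] [-0.001 -0.     0.003]
row [ -1.2  -0.6 110.5] [-0.001 -0.     0.003]
(array([ 7, 11,  3, 12, 35], dtype=int32), array([257.97142857, 301.65714286]), array([ 0.47781065, -0.12522998]), ((477.9014892578125, -123.97808837890625), (6.879533290863037, 64.35250091552734), 2.5460944175720215))
```

View pics/t2.png

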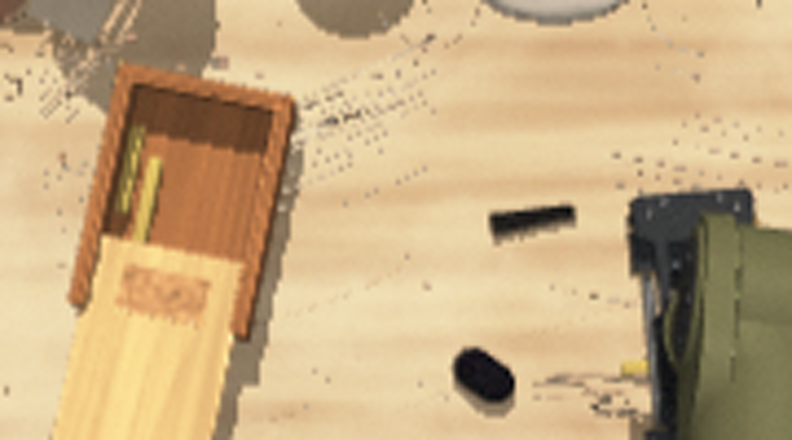

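Top view: the lid is open with its far edge at crop (173,250), the two sticks are at (130,170) and (148,195), and the -y half is free. The gripper is over the yellow stick, whose end shows at (632,368).

{"op": "drive_tool", "data": {"moves": [{"x": -1.2,"y": -0.6,"z": 50,"rx": 0,"ry": 0,"rz": 0,"fingers": -1},{"x": -1.2,"y": -0.6,"z": 90,"rx": 0,"ry": 0,"rz": 0,"fingers": -0.5},{"x": -1.2,"y": -0.6,"z": 105,"rx": 0,"ry": 0,"rz": 0,"fingers": -0.2},{"x": -1.2,"y": -0.6,"z": 110,"rx": 0,"ry": 0,"rz": 0,"fingers": 0},{"x": -1.2,"y": -0.6,"z": 110.5,"rx": 0,"ry": 0,"rz": 0,"fingers": 0.2},{"x": -1.2,"y": -0.6,"z": 110.5,"rx": 0,"ry": 0,"rz": 0,"fingers": 0.2}], "force": 10}}

```text
time_s: 18.38
tool_pos: [0.4763, -0.1202, 0.0116]
tool_rot: [179.9, 0.1, 94.0]
force: [0.4, -0.3, -0.7]
grip_width: 0.045
grasp_force: 0.0
```

{"op": "drive_tool", "data": {"moves": [{"x": 0,"y": 0,"z": 0,"rx": 0,"ry": 0,"rz": 0,"fingers": 1},{"x": 0,"y": 0,"z": 0,"rx": 0,"ry": 0,"rz": 0,"fingers": 1},{"x": 0,"y": 0,"z": 0,"rx": 0,"ry": 0,"rz": 0,"fingers": 1},{"x": 0,"y": 0,"z": 0,"rx": 0,"ry": 0,"rz": 0,"fingers": 1},{"x": 0,"y": 0,"z": 0,"rx": 0,"ry": 0,"rz": 0,"fingers": 1},{"x": 0,"y": 0,"z": 0,"rx": 0,"ry": 0,"rz": 0,"fingers": 1}], "force": 10}}

```text
time_s: 19.12
tool_pos: [0.4753, -0.1199, 0.0104]
tool_rot: [180.0, 0.0, 94.0]
force: [0.1, -0.6, 1.9]
grip_width: 0.0098
grasp_force: 10.0
```

```bash
python3 -c "
from h import *
st();ct=cam('top');p=ray(ct,203.9,206.4,.044)[:2]*1000;c,s=np.cos(np.radians(BY)),np.sin(np.radians(BY));q=p-BC;print('lid edge box',c*q[0]+s*q[1],-s*q[0]+c*q[1])
print(box(22,-14));d(475,-119,90,94);d(*box(22,-14),130,180+BY)"
```

```text
{'time_s': 19.125, 'tool_pos': [0.4753, -0.1199, 0.0104], 'tool_rot': [179.9977, 0.0122, 94.0133], 'force': [0.0719, -0.5812, 1.851], 'qpos': [45.257, 16.1631, -37.4299, 117.1609, 12.6685, 50.5673, 4.8249], 'grip_width': 0.0098, 'grasp_force': 10.0001}
lid edge box -35.10031636787791 -0.47113269385342527
[607.21972927 198.74588928]
row [  0.9  -0.1 -79.6] [-0.  0.  0.]
row [ 308.6  154.  -119.7] [-0.     0.    -1.297]
```

{"op": "drive_tool", "data": {"moves": [{"x": 0,"y": 0,"z": -15,"rx": 0,"ry": 0,"rz": 0,"fingers": 1},{"x": 0,"y": 0,"z": -60,"rx": 0,"ry": 0,"rz": 0,"fingers": 1},{"x": 0,"y": 0,"z": -110,"rx": 0,"ry": 0,"rz": 0,"fingers": 1},{"x": 308.6,"y": 154,"z": -119.7,"rx": 0,"ry": 0,"rz": -1.297,"fingers": 1},{"x": 308.6,"y": 154,"z": -119.7,"rx": 0,"ry": 0,"rz": -1.297,"fingers": 1},{"x": 308.6,"y": 154,"z": -119.7,"rx": 0,"ry": 0,"rz": -1.297,"fingers": 1},{"x": 308.6,"y": 154,"z": -119.7,"rx": 0,"ry": 0,"rz": -1.297,"fingers": 1},{"x": 308.6,"y": 154,"z": -119.7,"rx": 0,"ry": 0,"rz": -1.297,"fingers": 1},{"x": 308.6,"y": 154,"z": -119.7,"rx": 0,"ry": 0,"rz": -1.297,"fingers": 1},{"x": 308.6,"y": 154,"z": -119.7,"rx": 0,"ry": 0,"rz": -1.297,"fingers": 1},{"x": 308.6,"y": 154,"z": -119.7,"rx": 0,"ry": 0,"rz": -1.297,"fingers": 1},{"x": 308.6,"y": 154,"z": -119.7,"rx": 0,"ry": 0,"rz": -1.297,"fingers": 1},{"x": 308.6,"y": 154,"z": -119.7,"rx": 0,"ry": 0,"rz": -1.297,"fingers": 1},{"x": 308.6,"y": 154,"z": -119.7,"rx": 0,"ry": 0,"rz": -1.297,"fingers": 1}]}}

```text
time_s: 20.92
tool_pos: [0.6073, 0.1982, 0.1302]
tool_rot: [-180.0, 0.0, 168.2]
force: [0.1, -0.3, -0.5]
grip_width: 0.0097
grasp_force: 10.0
```

```bash
python3 -c "
from h import *
st();d(*box(22,-15),40,180+BY);d(*box(22,-15),17.5,180+BY)
c=cam('side');u,v=proj(c,np.array(sensors.get_obs()['tool_pos'])).astype(int)
cv2.imwrite('pics/s3.png',cv2.resize(c['image'][v-30:v+50,u-50:u+50,::-1],None,fx=6,fy=6,interpolation=cv2.INTER_CUBIC))"
```

```text
{'time_s': 20.925, 'tool_pos': [0.6073, 0.1982, 0.1302], 'tool_rot': [-179.9715, 0.0281, 168.2384], 'force': [0.07, -0.3074, -0.4504], 'qpos': [20.8613, 31.3219, -55.609, 90.391, 26.7603, 72.5796, 39.2193], 'grip_width': 0.0097, 'grasp_force': 10.0001}
row [ 0.2 -0.5 90.2] [-0.     0.    -0.002]
row [  0.2  -0.4 112.7] [-0.     0.    -0.002]
```

View pics/s3.png

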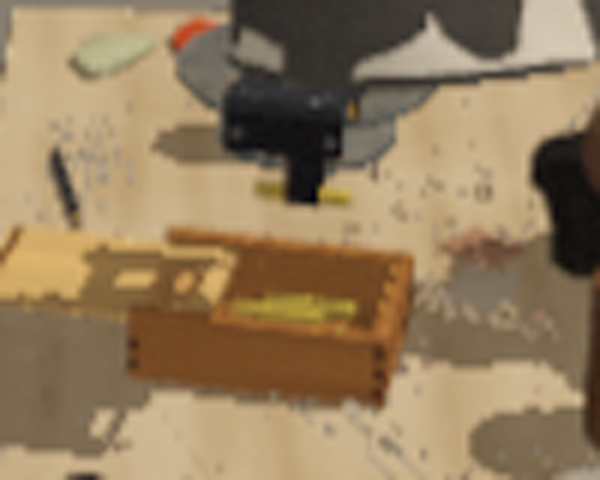

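Side view: the stick is held level and centred between the fingers, from (255,188) to (350,196), above the open box. Lowering it in.

{"op": "drive_tool", "data": {"moves": [{"x": 0,"y": -0.5,"z": 50,"rx": 0,"ry": 0,"rz": 0,"fingers": 1},{"x": 0,"y": -0.5,"z": 80,"rx": 0,"ry": 0,"rz": 0,"fingers": 1},{"x": 0,"y": -0.5,"z": 98,"rx": 0,"ry": 0,"rz": 0,"fingers": 1},{"x": 0,"y": -0.5,"z": 106,"rx": 0,"ry": 0,"rz": 0,"fingers": 1},{"x": 0,"y": -0.5,"z": 110,"rx": 0,"ry": 0,"rz": 0,"fingers": 1},{"x": 0,"y": -0.5,"z": 112,"rx": 0,"ry": 0,"rz": 0,"fingers": 1},{"x": 0,"y": -0.5,"z": 112,"rx": 0,"ry": 0,"rz": 0,"fingers": 1}]}}

```text
time_s: 21.85
tool_pos: [0.6075, 0.1985, 0.0187]
tool_rot: [180.0, 0.1, 168.3]
force: [0.8, -0.9, -0.3]
grip_width: 0.0097
grasp_force: 10.0
```

{"op": "drive_tool", "data": {"moves": [{"x": 0,"y": 0,"z": 0.7,"rx": 0,"ry": 0,"rz": 0,"fingers": 1},{"x": 0,"y": 0,"z": 0.7,"rx": 0,"ry": 0,"rz": 0,"fingers": 1}]}}

```text
time_s: 22.1
tool_pos: [0.6073, 0.1983, 0.0176]
tool_rot: [180.0, 0.0, 168.3]
force: [-0.9, 0.1, 0.2]
grip_width: 0.0096
grasp_force: 10.0
```

{"op": "drive_tool", "data": {"moves": [{"x": 0,"y": 0,"z": 0.8,"rx": 0,"ry": 0,"rz": 0,"fingers": 1},{"x": 0,"y": 0,"z": 0.8,"rx": 0,"ry": 0,"rz": 0,"fingers": 0.7},{"x": 0,"y": 0,"z": 0.8,"rx": 0,"ry": 0,"rz": 0,"fingers": 0.55},{"x": 0,"y": 0,"z": 0.8,"rx": 0,"ry": 0,"rz": 0,"fingers": 0.55},{"x": 0,"y": 0,"z": 0.8,"rx": 0,"ry": 0,"rz": 0,"fingers": 0.55}]}}

```text
time_s: 22.72
tool_pos: [0.6071, 0.1983, 0.0165]
tool_rot: [-180.0, 0.0, 168.3]
force: [-0.8, 0.0, 0.1]
grip_width: 0.0195
grasp_force: 0.0
```

{"op": "drive_tool", "data": {"moves": [{"x": 0,"y": 0,"z": -8,"rx": 0,"ry": 0,"rz": 0,"fingers": 0.55},{"x": 0,"y": 0,"z": -30,"rx": 0,"ry": 0,"rz": 0,"fingers": 0.55},{"x": 0,"y": 0,"z": -70,"rx": 0,"ry": 0,"rz": 0,"fingers": 1},{"x": 0,"y": 0,"z": -100,"rx": 0,"ry": 0,"rz": 0,"fingers": 1},{"x": 0,"y": 0,"z": -100,"rx": 0,"ry": 0,"rz": 0,"fingers": 1}]}}

```text
time_s: 23.35
tool_pos: [0.6091, 0.1997, 0.1212]
tool_rot: [179.8, 0.4, 168.3]
force: [-0.6, 0.7, -0.3]
grip_width: 0.002
grasp_force: 0.0
```

```bash
python3 -c "
from h import *
st();d(*box(-63,0),80,180+BY)
c=cam('side')
cv2.imwrite('pics/s4.png',cv2.resize(c['image'][225:295,230:330,::-1],None,fx=7,fy=7,interpolation=cv2.INTER_CUBIC))"
```

```text
{'time_s': 23.35, 'tool_pos': [0.6091, 0.1997, 0.1212], 'tool_rot': [179.8247, 0.3527, 168.3288], 'force': [-0.5981, 0.7108, -0.3365], 'qpos': [20.6812, 31.7916, -55.3958, 90.9428, 27.3407, 71.3937, 38.8941], 'grip_width': 0.002, 'grasp_force': 0.0}
row [86.9 12.6 40.7] [ 0.003  0.006 -0.   ]
```

View pics/s4.png

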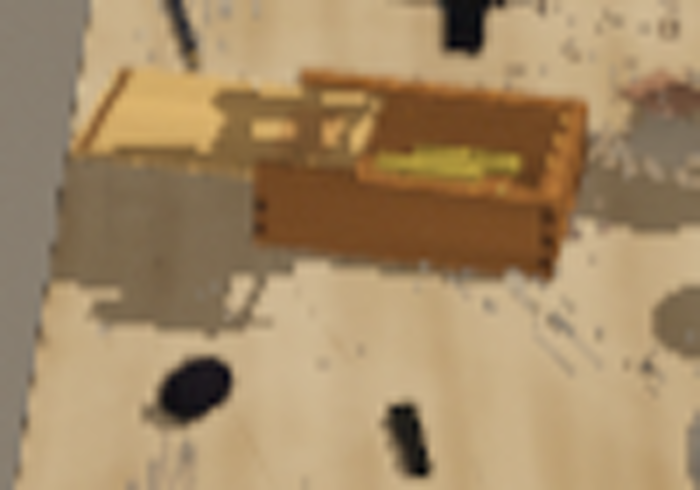

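Side view: only the two spare sticks show at crop (450,163), with the new one low behind the near wall. The box and lid are unmoved. Going to the lid to close it.

```bash
python3 -c "
from h import *
b=[607.0,198.3,117,168.3]
d(*box(-58,0),80,180+BY,b);d(*box(-58,0),55,180+BY,b)"
```

```text
row [79.9 14.4 37. ] [ 0.     0.    -0.001]
row [79.9 14.4 62. ] [ 0.     0.    -0.001]
```

{"op": "drive_tool", "data": {"moves": [{"x": 40,"y": 7,"z": 0,"rx": 0,"ry": 0,"rz": 0,"fingers": 1},{"x": 79.9,"y": 14.4,"z": 10,"rx": 0,"ry": 0,"rz": 0,"fingers": 1},{"x": 79.9,"y": 14.4,"z": 37,"rx": 0,"ry": 0,"rz": 0,"fingers": 1},{"x": 79.9,"y": 14.4,"z": 52,"rx": 0,"ry": 0,"rz": 0,"fingers": 1},{"x": 79.9,"y": 14.4,"z": 58,"rx": 0,"ry": 0,"rz": 0,"fingers": 1},{"x": 79.9,"y": 14.4,"z": 60,"rx": 0,"ry": 0,"rz": 0,"fingers": 1},{"x": 79.9,"y": 14.4,"z": 60,"rx": 0,"ry": 0,"rz": 0,"fingers": 1},{"x": 79.9,"y": 14.4,"z": 60,"rx": 0,"ry": 0,"rz": 0,"fingers": 1}], "force": 20}}

```text
time_s: 24.4
tool_pos: [0.5323, 0.2288, 0.0571]
tool_rot: [180.0, 0.0, 168.3]
force: [0.4, 0.2, 0.4]
grip_width: 0.0004
grasp_force: 0.0
```

```bash
python3 -c "
from h import *
st();c=cam('top');h=cv2.cvtColor(c['image'],cv2.COLOR_RGB2HSV)[165:225,180:235]
m=((h[...,0]>=22)&(h[...,0]<36)&(h[...,1]>100)).astype(np.uint8)
n,l,s,ce=cv2.connectedComponentsWithStats(m)
co,si=np.cos(np.radians(BY)),np.sin(np.radians(BY))
for k in range(1,n):
  if s[k,4]>5:
    q=ray(c,ce[k][0]+180,ce[k][1]+165,.014)[:2]*1000-BC;print(s[k],co*q[0]+si*q[1],-si*q[0]+co*q[1])"
```

```text
{'time_s': 24.4, 'tool_pos': [0.5323, 0.2288, 0.0571], 'tool_rot': [179.9699, 0.044, 168.3122], 'force': [0.3752, 0.2327, 0.3682], 'qpos': [19.6869, 29.3471, -56.2617, 102.7848, 27.3182, 62.6708, 32.1415], 'grip_width': 0.0004, 'grasp_force': 0.0}
[31 17  5 16 36] 26.040189818518893 -14.137622361650399
```

The new stick lies at (26,-14) mm in the box, as planned. Pressing on the lid now.

{"op": "drive_tool", "data": {"moves": [{"x": 0,"y": 0,"z": 2,"rx": 0,"ry": 0,"rz": 0,"fingers": 1},{"x": 0,"y": 0,"z": 4,"rx": 0,"ry": 0,"rz": 0,"fingers": 1},{"x": 0,"y": 0,"z": 5,"rx": 0,"ry": 0,"rz": 0,"fingers": 1},{"x": 0,"y": 0,"z": 5.5,"rx": 0,"ry": 0,"rz": 0,"fingers": 1},{"x": 0,"y": 0,"z": 6,"rx": 0,"ry": 0,"rz": 0,"fingers": 1},{"x": 0,"y": 0,"z": 6.5,"rx": 0,"ry": 0,"rz": 0,"fingers": 1},{"x": 0,"y": 0,"z": 6.5,"rx": 0,"ry": 0,"rz": 0,"fingers": 1}]}}

```text
time_s: 25.32
tool_pos: [0.5318, 0.2287, 0.0504]
tool_rot: [-180.0, 0.0, 168.3]
force: [-1.8, -1.4, 4.6]
grip_width: 0.0006
grasp_force: 2.2
```

{"op": "drive_tool", "data": {"moves": [{"x": 0,"y": 0,"z": 0.5,"rx": 0,"ry": 0,"rz": 0,"fingers": 1},{"x": 0,"y": 0,"z": 0.9,"rx": 0,"ry": 0,"rz": 0,"fingers": 1},{"x": 0,"y": 0,"z": 0.9,"rx": 0,"ry": 0,"rz": 0,"fingers": 1}]}}

```text
time_s: 25.7
tool_pos: [0.5318, 0.2287, 0.0502]
tool_rot: [-180.0, 0.0, 168.3]
force: [-4.1, -0.9, 9.5]
grip_width: 0.0003
grasp_force: 5.0
```

{"op": "drive_tool", "data": {"moves": [{"x": -1,"y": 0,"z": 0.2,"rx": 0,"ry": 0,"rz": 0,"fingers": 1},{"x": -2,"y": 0,"z": 0.3,"rx": 0,"ry": 0,"rz": 0,"fingers": 1},{"x": -3,"y": 0,"z": 0.3,"rx": 0,"ry": 0,"rz": 0,"fingers": 1}]}}

```text
time_s: 26.08
tool_pos: [0.5333, 0.2284, 0.0501]
tool_rot: [-179.9, -0.1, 168.4]
force: [-7.7, -1.6, 13.5]
grip_width: 0.0005
grasp_force: 7.1
```

{"op": "drive_tool", "data": {"moves": [{"x": -2,"y": 0,"z": 0,"rx": 0,"ry": 0,"rz": 0,"fingers": 1},{"x": -4,"y": 0,"z": 0,"rx": 0,"ry": 0,"rz": 0,"fingers": 1},{"x": -6,"y": 0,"z": 0,"rx": 0,"ry": 0,"rz": 0,"fingers": 1},{"x": -8,"y": 0,"z": 0,"rx": 0,"ry": 0,"rz": 0,"fingers": 1}]}}

```text
time_s: 26.58
tool_pos: [0.5412, 0.2268, 0.0501]
tool_rot: [-179.9, -0.1, 168.4]
force: [-7.1, -1.5, 14.0]
grip_width: 0.0005
grasp_force: 7.1
```

Moving steadily at about 14 N.

{"op": "drive_tool", "data": {"moves": [{"x": -2.5,"y": 0,"z": -0.1,"rx": 0,"ry": 0,"rz": 0,"fingers": 1},{"x": -5,"y": 0,"z": -0.1,"rx": 0,"ry": 0,"rz": 0,"fingers": 1},{"x": -8,"y": 0,"z": -0.1,"rx": 0,"ry": 0,"rz": 0,"fingers": 1},{"x": -11,"y": 0,"z": -0.1,"rx": 0,"ry": 0,"rz": 0,"fingers": 1},{"x": -14,"y": 0,"z": -0.1,"rx": 0,"ry": 0,"rz": 0,"fingers": 1},{"x": -17,"y": 0,"z": -0.1,"rx": 0,"ry": 0,"rz": 0,"fingers": 1},{"x": -20,"y": 0,"z": -0.1,"rx": 0,"ry": 0,"rz": 0,"fingers": 1},{"x": -23,"y": 0,"z": -0.1,"rx": 0,"ry": 0,"rz": 0,"fingers": 1}]}}

```text
time_s: 27.58
tool_pos: [0.5637, 0.2222, 0.0503]
tool_rot: [-179.9, -0.1, 168.4]
force: [-7.5, -2.4, 13.6]
grip_width: 0.0004
grasp_force: 6.8
```

{"op": "drive_tool", "data": {"moves": [{"x": -3,"y": 0,"z": 0,"rx": 0,"ry": 0,"rz": 0,"fingers": 1},{"x": -6,"y": 0,"z": 0,"rx": 0,"ry": 0,"rz": 0,"fingers": 1},{"x": -9,"y": 0,"z": 0,"rx": 0,"ry": 0,"rz": 0,"fingers": 1},{"x": -12,"y": 0,"z": 0,"rx": 0,"ry": 0,"rz": 0,"fingers": 1},{"x": -15,"y": 0,"z": 0,"rx": 0,"ry": 0,"rz": 0,"fingers": 1},{"x": -18,"y": 0,"z": 0,"rx": 0,"ry": 0,"rz": 0,"fingers": 1},{"x": -21,"y": 0,"z": 0,"rx": 0,"ry": 0,"rz": 0,"fingers": 1},{"x": -24,"y": 0,"z": 0,"rx": 0,"ry": 0,"rz": 0,"fingers": 1}]}}

```text
time_s: 28.58
tool_pos: [0.5872, 0.2174, 0.0503]
tool_rot: [-179.9, -0.1, 168.4]
force: [-6.8, -2.5, 13.1]
grip_width: 0.0005
grasp_force: 6.5
```

{"op": "drive_tool", "data": {"moves": [{"x": -3,"y": 0,"z": 0.1,"rx": 0,"ry": 0,"rz": 0,"fingers": 1},{"x": -6,"y": 0,"z": 0.1,"rx": 0,"ry": 0,"rz": 0,"fingers": 1},{"x": -9,"y": 0,"z": 0.1,"rx": 0,"ry": 0,"rz": 0,"fingers": 1},{"x": -12,"y": 0,"z": 0.1,"rx": 0,"ry": 0,"rz": 0,"fingers": 1},{"x": -15,"y": 0,"z": 0.1,"rx": 0,"ry": 0,"rz": 0,"fingers": 1},{"x": -18,"y": 0,"z": 0.1,"rx": 0,"ry": 0,"rz": 0,"fingers": 1},{"x": -21,"y": 0,"z": 0.1,"rx": 0,"ry": 0,"rz": 0,"fingers": 1},{"x": -24,"y": 0,"z": 0.1,"rx": 0,"ry": 0,"rz": 0,"fingers": 1}]}}

```text
time_s: 29.58
tool_pos: [0.6107, 0.2125, 0.0502]
tool_rot: [-179.9, -0.1, 168.4]
force: [-8.2, -2.9, 12.2]
grip_width: 0.0004
grasp_force: 6.4
```

{"op": "drive_tool", "data": {"moves": [{"x": -3,"y": 0,"z": 0,"rx": 0,"ry": 0,"rz": 0,"fingers": 1},{"x": -6,"y": 0,"z": 0,"rx": 0,"ry": 0,"rz": 0,"fingers": 1},{"x": -9,"y": 0,"z": 0,"rx": 0,"ry": 0,"rz": 0,"fingers": 1},{"x": -12,"y": 0,"z": 0,"rx": 0,"ry": 0,"rz": 0,"fingers": 1},{"x": -15,"y": 0,"z": 0,"rx": 0,"ry": 0,"rz": 0,"fingers": 1},{"x": -18,"y": 0,"z": 0,"rx": 0,"ry": 0,"rz": 0,"fingers": 1},{"x": -21,"y": 0,"z": 0,"rx": 0,"ry": 0,"rz": 0,"fingers": 1}]}}

```text
time_s: 30.45
tool_pos: [0.6312, 0.2083, 0.0502]
tool_rot: [-179.9, -0.1, 168.4]
force: [-6.3, -1.5, 11.9]
grip_width: 0.0005
grasp_force: 6.0
```

{"op": "drive_tool", "data": {"moves": [{"x": -1,"y": 0,"z": 0.2,"rx": 0,"ry": 0,"rz": 0,"fingers": 1},{"x": -2.5,"y": 0,"z": 0.3,"rx": 0,"ry": 0,"rz": 0,"fingers": 1},{"x": -4,"y": 0,"z": 0.3,"rx": 0,"ry": 0,"rz": 0,"fingers": 1},{"x": -5.5,"y": 0,"z": 0.3,"rx": 0,"ry": 0,"rz": 0,"fingers": 1},{"x": -7,"y": 0,"z": 0.3,"rx": 0,"ry": 0,"rz": 0,"fingers": 1}]}}

```text
time_s: 31.08
tool_pos: [0.6382, 0.2069, 0.0502]
tool_rot: [-179.9, -0.1, 168.4]
force: [-6.7, -1.7, 11.8]
grip_width: 0.0003
grasp_force: 6.4
```

{"op": "drive_tool", "data": {"moves": [{"x": -1,"y": 0,"z": 0,"rx": 0,"ry": 0,"rz": 0,"fingers": 1},{"x": -2,"y": 0,"z": 0,"rx": 0,"ry": 0,"rz": 0,"fingers": 1},{"x": -2.5,"y": 0,"z": 0,"rx": 0,"ry": 0,"rz": 0,"fingers": 1}]}}

```text
time_s: 31.45
tool_pos: [0.64, 0.2066, 0.0501]
tool_rot: [-179.9, -0.2, 168.4]
force: [-10.3, -2.3, 14.2]
grip_width: 0.0005
grasp_force: 6.9
```

The push force jumped to about 10.5 N at 110 mm of travel, so the lid is shut against its stop. Lifting off and checking.

{"op": "drive_tool", "data": {"moves": [{"x": 0,"y": 0,"z": -5,"rx": 0,"ry": 0,"rz": 0,"fingers": 1},{"x": 0,"y": 0,"z": -30,"rx": 0,"ry": 0,"rz": 0,"fingers": 1},{"x": 0,"y": 0,"z": -80,"rx": 0,"ry": 0,"rz": 0,"fingers": 1},{"x": 60,"y": -130,"z": -90,"rx": 0,"ry": 0,"rz": 0,"fingers": 1},{"x": 120,"y": -260,"z": -90,"rx": 0,"ry": 0,"rz": 0,"fingers": 1},{"x": 120,"y": -260,"z": -90,"rx": 0,"ry": 0,"rz": 0,"fingers": 1},{"x": 120,"y": -260,"z": -90,"rx": 0,"ry": 0,"rz": 0,"fingers": 1},{"x": 120,"y": -260,"z": -90,"rx": 0,"ry": 0,"rz": 0,"fingers": 1},{"x": 120,"y": -260,"z": -90,"rx": 0,"ry": 0,"rz": 0,"fingers": 1},{"x": 120,"y": -260,"z": -90,"rx": 0,"ry": 0,"rz": 0,"fingers": 1}]}}

```text
time_s: 32.7
tool_pos: [0.4729, -0.0239, 0.1396]
tool_rot: [-180.0, 0.1, 168.4]
force: [-0.6, -0.6, -0.2]
grip_width: 0.0009
grasp_force: 0.0
```

```bash
python3 - <<'E'
from h import *
st();c=cam('top');s=cam('side')
for n,x in(('top',c),('side',s)):
    o=cv2.imread(f'pics/{n}0.png')[:,:,::-1].astype(int)
    r=(slice(160,240),slice(175,245)) if n=='top' else (slice(228,268),slice(258,320))
    print(n,'box diff px',(np.abs(x['image'].astype(int)-o).sum(2)[r]>90).sum())
a=cv2.resize(c['image'][155:240,165:250,::-1],(390,390),interpolation=cv2.INTER_CUBIC)
o=cv2.resize(cv2.imread('pics/top0.png')[155:240,165:250],(390,390),interpolation=cv2.INTER_CUBIC)
cv2.imwrite('pics/f.png',np.hstack([o,a]))
E
```

```text
{'time_s': 32.7, 'tool_pos': [0.4729, -0.0239, 0.1396], 'tool_rot': [-179.9922, 0.1315, 168.3545], 'force': [-0.6297, -0.6061, -0.1879], 'qpos': [62.4593, 5.4326, -64.4511, 112.4029, 5.4407, 65.2204, 74.188], 'grip_width': 0.0009, 'grasp_force': 0.0}
top box diff px 455
side box diff px 308
```

View pics/f.png

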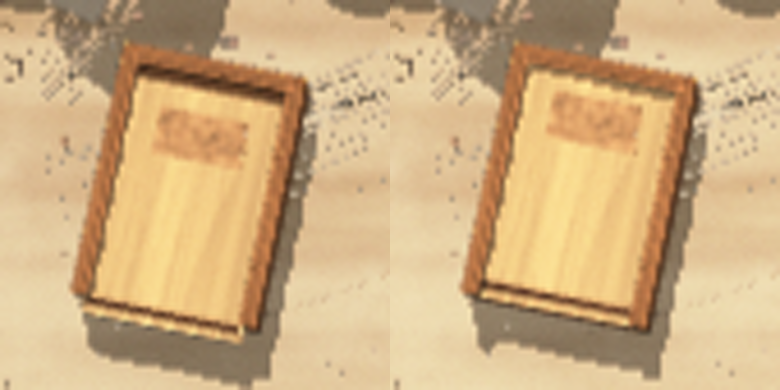

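The lid now sits under the far lip with its front flush (it started slightly ajar). The box corners haven't moved, at (127,43) and (253,330) in both halves. Handing in.

```bash
python3 -c "
from h import *
print(workorder.sign_off())"
```

```text
the job is handed in; nothing more can be done
None
```

The job is handed in at about 33 s of the 72 s allowed: the lid was drawn fully open, the wax stick was laid flat in the box beside the other two, and the lid was slid fully shut. The box did not shift, and press readings stayed below 15 N.

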